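# Reference glass from its hasped case into the beam

### The arm

A 6-joint arm with a two-finger parallel gripper is mounted at the origin on the work surface; the furniture and walls round the work are solid. World frame = base frame: x ahead of the robot, y to its left, z up, the work surface at z = 0. Lengths are in m, angles in rad, forces in N, time in s.
With the tool pointing down it reaches from about 0.3 to 0.875 m from the base axis. Payload 6.4 kg.
Tool frame: the origin (TCP) lies on the centre line of the jaws, within the pads' length; the fingertips stand 22 mm ahead of it and the grasp point (between the pads) lies 3 mm ahead of it; z points along the fingers, y is the line along which they close (so a half turn about z gives the same grasp; the last joint's range is limited). The gripper opens to 85 mm and grips with 20 to 120 N. Pads are 22 mm wide; open, the fingers measure 114 mm over their backs; the gripper's body (76 mm by 85 mm) begins 54 mm behind the grasp point. The pads swing forward as they close: fully open they stand 13 mm farther back than shut.
Start: joints at [0.899, 0.181, 1.607, -0, 1.354, -0.206], TCP at [0.258, 0.514, 0.233] pointing down, gripper open.
Joint ranges: [-2.99, 2.99], [-0.89, 2.07], [0.3, 2.58], [-1.14, 4.28], [0, 2.63], [-3.12, 3.12]. Speed limits (rad/s): [2.57, 2.57, 3.01, 3.14, 3.14, 3.14].

### API

Orientations are given as a unit quaternion [w, x, y, z].
In Python, from bench import ctrl gives the robot as it stands. The module is installed in compiled form; this text tells all that it offers.
- The arm moves only by the tool servo_tool, never from a script. Its argument "commands" is a list of rows, each a list of 3 entries, a list of its own where there are three numbers: the shift along the tool's x, y, z in mm, then the turn about the tool's z in rad, then the finger opening in mm, from 0 to 85.4. In form: [[[dx, dy, dz], turn, jaw], ...]. A call has 1 to 20 rows; each row shifts and turns the commanded pose from where the row before left it, along the tool's axes as they then stand; what a row does not reach is not made up. A row lasts 1/8 s, in which the tool goes at most 62.5 mm and 10.7 degrees, less where a joint would pass 70% of its speed; a pose out of reach is approached as far as the arm can. A call with a gripper value outside its range is refused whole. The fingers move at their own pace and stop on an object; the grip force is fixed at half the most. Time passes only in rows, so rows that do not move let the fingers close. It gives the time, the measured TCP pose, the force, the opening and the grip force at its end, in the units of the state.
- ctrl.get_obs(): the state, without advancing time (a new reading comes with each control period).
- ctrl.camera(name): name is "scene" or "top" or "wrist"; returns a dict with "color" (384x512x3 uint8, red, green, blue), "z_map" (384x512 float32, m along the optical axis (not along the pixel's ray), 0 where there is no reading), "fx", "fy", "cx", "cy" (pixels), "R" (3x3) and "t" (3): a world point X has camera coordinates R X + t. Camera axes: x right, y down, z forward; pixel columns grow to the right and rows downward; lengths in m; the calibration is good to about 2 mm. A picture is of the moment at which its call begins.
- ctrl.hand_in(): hands the job in; it is judged then, once.
The state is a dict: "time_s": time; "q": joint angles; "dq": joint speeds; "joint_efforts": joint torques, N m; "eef_pos": TCP position; "eef_rot": TCP orientation; "wrist_force": force on the tool from outside, world axes, zero at the start; "torque": the same for the moment, N m; "opening": opening from 0.0 (shut) to 1.0 (fully open); "grasp_force": force on a finger pad.
Only numpy, scipy, OpenCV 4.12 (cv2) and the standard library are available. Lean on these libraries where they do the work, as an engineer would, in place of code of your own. Each camera call takes 0.05 s, during which the arm holds its last target. There are 200 camera calls.

### The job

Swing the hasp of the small wooden case up off its catch, open the lid, and take out the amber glass cell, gripping it only by its two frosted sides and never by its clear windows. Hold it upright and still in the light path, about midway between the light source and the detector on the rail, with its clear windows facing them squarely and the beam going through the middle of the glass; the job finishes while the robot is still holding it there. Do not bump the light source, the detector or their rail, and leave the colourless cell in its slot and the other things where they lie.

Things in the scene. Friction and masses are not known exactly. Their poses are not given: they have to be found in the camera images.
- cell_case: pale wooden case with brass corners, fixed, 100 x 160 mm, 80 mm high with the lid shut (base 50 mm, hollow lid 30 mm, walls 6 mm). Origin: centre of its underside; x from the hasp (front, toward the robot) to the lid's hinge (back), y along its width, z up
- insert_mid (a point): middle of the top of the black insert in the case's base, 48 mm above the table, 2 mm below the rim; axes as the case's. Two slots at x = -12 mm, y = +35 and -35 mm, 23 mm deep, 25 x 14.5 mm (x, y); a cell stands in each, 22 mm proud
- staple (a point): the catch: middle of the steel staple that sticks out 10 mm from the base's front wall through the hasp's slot, 40 mm above the table; 11 mm wide, 4 mm high; axes as the case's
- lid (a joint): angle of the case's lid: 0 shut, grows as it opens up and back, to a stop at 1.85; its stiff hinge holds it at any angle (about 2 N at the front edge opens it). While the hasp is over the staple the lid cannot lift
- lid_hinge (a point): middle of the lid's hinge line (along the case's y), at the case's upper back edge, 50 mm above the table; its frame turns with the lid and equals the case's when shut
- hasp (a joint): angle of the steel hasp to the lid: 0 hanging straight down over the staple (starts at 0 to 0.12), grows as its lower end swings out toward the robot and up, to a stop at 1.7; pulling on from there lifts the lid. Clear of the staple from about 0.35; slight friction (0.3 N at the pull) holds it where it is left
- hasp_hinge (a point): middle of the hasp's hinge line (along the case's y), 4 mm in front of the lid's front wall, 70 mm above the table when shut; in the lid's frame 104 mm in front of (-x) and 20 mm above the lid's hinge; its frame turns with the hasp
- hasp_pull (a point): grip point in the orange plastic pull at the hasp's lower end: in the hasp's turning frame 42 mm below and 13 mm in front of its hinge; at the start about 28 mm above the table. The pull is 20 mm wide (y), 9 mm high, its end 21 mm in front of the hinge; the strap is 20 mm wide too, so fingers closing along y straddle both and the pull can turn between them
- cell_amber: solid amber glass cell, 23 mm long (x, the light's way through), 12.5 mm wide (y), 45 mm high, about 34 g. Origin: centre of its underside. The frosted (matt tan) sides are the faces at y = -6.25 and +6.25 mm; the polished windows are the narrow faces at x = -11.5 and +11.5 mm. It stands in either slot of the case, axes along the case's
- cell_amber_mid (a point): centre of the amber cell, 22.5 mm above its underside, axes as the cell's
- cell_amber_windows: the clear glass of the amber cell between the frosted sides, with the two polished windows; same origin and axes as the cell; the fingers must not press on it
- cell_clear: colourless glass cell of the same size in the other slot, frosted sides whitish; stays there. Origin: centre of its underside
- optic_rail: aluminium optical rail, fixed, 60 x 250 mm, with a black round light source (glowing green lens) at its +y end and a dark grey box detector (round white window) at its -y end, on posts. Origin: centre of its underside, y along rail and beam, z up. Source top 120 mm, detector top 125 mm above the table; free gap between them 90 mm
- beam_mid (a point): point on the beam midway between light source and detector, 100 mm above the table, over the middle of the rail; the beam runs along its y, is about 6 mm thick, and its x is level across the beam
- cover_box: small white carton, 30 x 52 x 24 mm, bystander; origin: centre of its underside
- objective_can: grey round can with ribbed lid, diameter 39 mm, 56 mm high, bystander; origin: centre of its underside
- dish: lidded Petri dish, diameter 60 mm, 15 mm high, bystander; origin: centre of its underside
- forceps: steel forceps, 116 mm long, lying flat, bystander; origin: centre of its underside
There are look-alikes about, which are no part of the job. Several things have the shape of the cell_case; the one meant has the colours described above.

How it is judged:
By the outcome, as a careful person would: the job done as asked, in the order asked, and still so for the second after the job is handed in, while the arm keeps its last pose, push and grip.
It also fails if it takes over 54 s, if anything falls off the work surface, if the arm or the gripper's body presses on something with over 40 N, if the wrist force passes 120 N, or if a joint passes its speed limit or range.

## Working session

There is one attempt and no reset: what is moved stays moved. The work goes in short steps, Python scripts to look and compute and a tool call to move; the robot and the scene stay as the last step left them, time stands still between calls to the robot, and variables do not carry over. Pictures are saved under pics/ and viewed, at most 10 in all, crops included, and the job is handed in when it is done.

Besides the shell and the picture viewer there is one more tool, called after "Call:" by a JSON object that holds its "name" and its "arguments". servo_tool: Moves the arm, as the interface text tells. Its arguments: {"type":"object","properties":{"commands":{"type":"array"}},"required":["commands"]}

```bash
mkdir -p pics; cat > h.py <<'E'
import numpy as np, cv2
from bench import ctrl
def snap(n,tag):
    c=ctrl.camera(n); np.savez(f'pics/{tag}.npz',**c); return c
def pts(c):
    z=c['z_map']; v,u=np.mgrid[:z.shape[0],:z.shape[1]]
    P=np.stack([(u-c['cx'])/c['fx']*z,(v-c['cy'])/c['fy']*z,z],-1)
    return (P-c['t'])@c['R']
def plane(c,u,v,h):
    d=np.array([(u-c['cx'])/c['fx'],(v-c['cy'])/c['fy'],1])@c['R']; o=-c['R'].T@c['t']
    return o+d*(h-o[2])/d[2]
E
python3 - <<'E'
from h import *
a=snap('top','top0');b=snap('scene','sc0')
for c,n in((a,'top'),(b,'sc')): cv2.imwrite(f'pics/{n}0.png',cv2.resize(c['color'][...,::-1],(800,600),interpolation=cv2.INTER_CUBIC))
print(ctrl.get_obs()); print(-a['R'].T@a['t'],-b['R'].T@b['t'])
E
```

```text
{'time_s': 0.1, 'q': array([ 8.98705647e-01,  1.81435578e-01,  1.60790297e+00, -1.93483391e-05,
        1.35380536e+00, -2.06292885e-01]), 'dq': array([-0.00066289, -0.00106762,  0.00018636,  0.00026736, -0.00262144,
       -0.00090864]), 'joint_efforts': array([ 1.66715836e-04, -4.45879519e+01, -3.52236414e+01, -2.23697634e-04,
        4.22129538e-03, -2.19437652e-05]), 'eef_pos': array([0.25792667, 0.51335565, 0.23229421]), 'eef_rot': array([-3.21252243e-04,  2.30797017e-01,  9.73001611e-01, -7.06030045e-04]), 'wrist_force': array([0.32663621, 0.18547484, 0.64673146]), 'torque': array([-0.02279827, -0.01750431, -0.02492733]), 'grasp_force': 0.0, 'opening': 1.0027784467008052}
[0.30360336 0.05536972 1.62723968] [-0.21739235 -0.61662953  0.56839788]
```

View pics/top0.png

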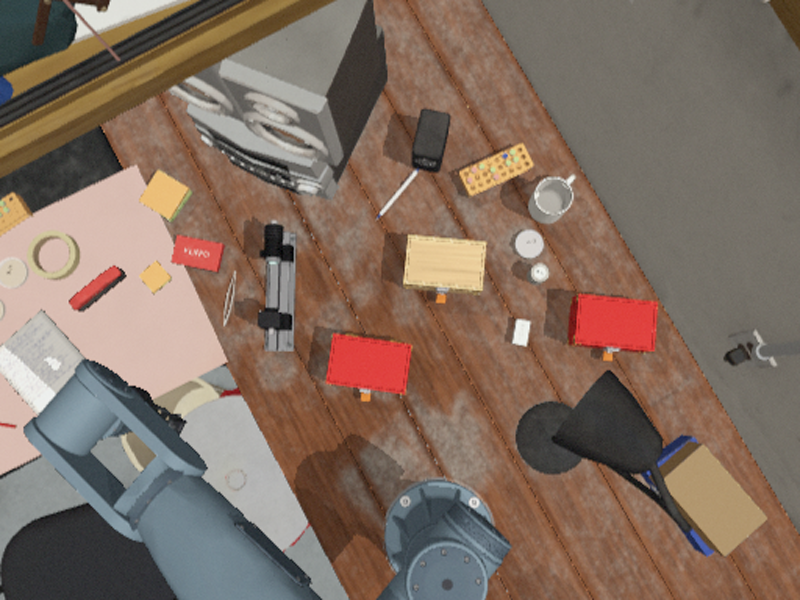

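View pics/sc0.png

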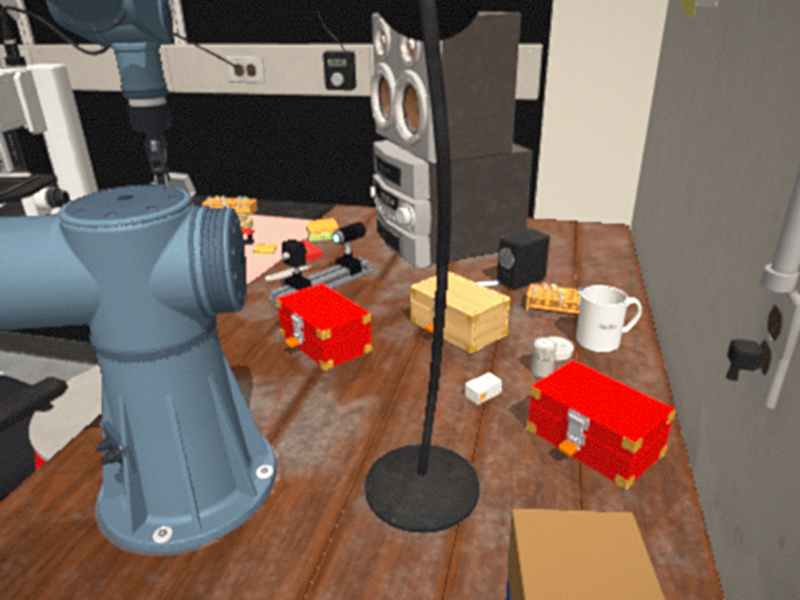

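Top view: the pale case is at (445,263) with its orange pull at (440,296). The rail is at (280,290), with the round source at its far end (273,240) and the detector at (275,318). The red cases are look-alikes. In the scene view the green lens is on the far unit (350,235).

```bash
cat > m.py <<'E'
from h import *
c=dict(np.load('pics/top0.npz')); P=pts(c); s=.64
v,u=np.mgrid[:384,:512]
def box(x0,y0,x1,y1): return (u>x0*s)&(u<x1*s)&(v>y0*s)&(v<y1*s)
hsv=cv2.cvtColor(c['color'],cv2.COLOR_RGB2HSV)
def rect(m,n):
    Q=P[m]; r=cv2.minAreaRect((Q[:,:2]*1000).astype(np.float32)); print(n,m.sum(),np.round(r[0],1),np.round(r[1],1),round(r[2],2),'z',np.percentile(Q[:,2],[5,50,95]).round(4))
    return r
m=box(390,215,500,285)&(P[...,2]>.072)&(P[...,2]<.09); rect(m,'lid')
# colour contour cast on z=.08
wood=(box(390,215,500,300)&(hsv[...,0]>12)&(hsv[...,0]<32)&(hsv[...,1]>50)&(hsv[...,2]>140)).astype(np.uint8)
cs,_=cv2.findContours(wood,cv2.RETR_EXTERNAL,cv2.CHAIN_APPROX_NONE); k=max(cs,key=cv2.contourArea)[:,0]
W=np.array([plane(c,a,b,.08) for a,b in k]); r=cv2.minAreaRect((W[:,:2]*1000).astype(np.float32)); print('lid col',r)
o=box(420,280,470,310)&(hsv[...,0]<14)&(hsv[...,1]>150)&(hsv[...,2]>120); print('pull',o.sum(),plane(c,u[o].mean(),v[o].mean(),.032),P[o].mean(0))
R=box(245,215,310,360)
rect(R&(P[...,2]>.09)&(P[...,2]<.135)&(v<280*s),'src'); rect(R&(P[...,2]>.09)&(P[...,2]<.135)&(v>280*s),'det')
h,e=np.histogram(P[R][:,2],np.arange(0,.14,.005)); print(dict(zip(e.round(3).tolist(),h.tolist())))
rect(R&(P[...,2]>.012)&(P[...,2]<.04),'rail')
for n,b in(('src',(245,215,310,280)),('det',(245,290,310,335))):
  q=box(*b)&(P[...,2]>.09)&(P[...,2]<.135); print(n,P[q].min(0),P[q].max(0),np.median(P[q],0))
cv2.imwrite('pics/rail0.png',cv2.resize(c['color'][120:240,145:225,::-1],(400,600),interpolation=cv2.INTER_CUBIC))
E
python3 m.py
```

```text
lid 1516 [549.7  -3.5] [161.3 100.6] 86.38 z [0.0756 0.0813 0.0867]
lid col ((549.8696899414062, -4.305732727050781), (162.93687438964844, 116.99242401123047), 85.58721160888672)
pull 14 [0.47747278 0.00606685 0.032     ] [0.47847716 0.00578958 0.02226664]
src 305 [581.3 340.2] [85.7 37.2] 0.41 z [0.1014 0.1153 0.122 ]
det 215 [422.7 339.2] [51.7 45.5] 1.23 z [0.0995 0.1238 0.1305]
{0.0: 1056, 0.005: 431, 0.01: 122, 0.015: 58, 0.02: 220, 0.025: 283, 0.03: 82, 0.035: 50, 0.04: 43, 0.045: 7, 0.05: 0, 0.055: 0, 0.06: 0, 0.065: 0, 0.07: 0, 0.075: 0, 0.08: 1, 0.085: 3, 0.09: 5, 0.095: 18, 0.1: 37, 0.105: 54, 0.11: 88, 0.115: 125, 0.12: 106, 0.125: 68, 0.13: 19, 0.135: 1}
rail 740 [491.7 339.7] [246.   79.4] 3.02 z [0.0144 0.0257 0.0365]
src [0.53848149 0.32174912 0.09667339] [0.62415888 0.35895753 0.12512442] [0.57839563 0.33820273 0.11531187]
det [0.3968312  0.31656031 0.09051146] [0.44862541 0.36212659 0.13239948] [0.42526298 0.33743951 0.12381536]
```

View pics/rail0.png

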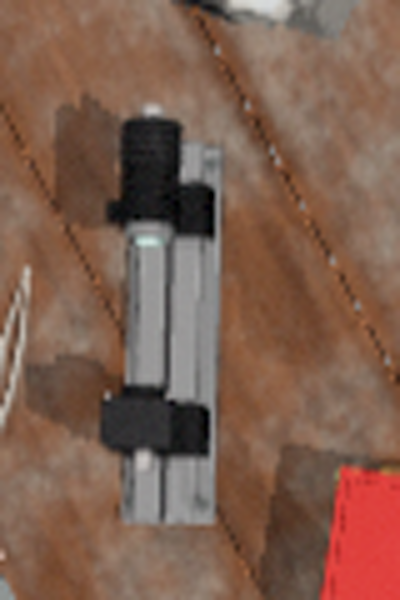

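Case centre comes out near (550,-4) mm, yaw about -4°. The source-to-detector gap is 448–538 mm in x, which is 90 mm as given, with the beam at y≈339. The next step is to move over the case front and refine with the wrist camera.

Call:
{"name": "servo_tool", "arguments": {"commands": [[[0,0,-25],-0.134,85],[[0,0,-25],-0.134,85],[[0,0,-25],-0.134,60],[[-26,-50,0],0,45],[[-26,-50,0],0,45],[[-26,-50,0],0,45],[[-26,-50,0],0,45],[[-26,-50,0],0,45],[[-26,-50,0],0,45],[[-26,-50,0],0,45],[[-26,-50,0],0,45],[[-26,-50,0],0,45],[[-26,-50,0],0,45],[[0,0,0],0,45],[[0,0,0],0,45]]}}

```text
time_s: 1.98
eef_pos: [0.4854, -0.0015, 0.3076]
eef_rot: [-0.001, 0.032, 0.999, 0.0]
wrist_force: [-0.3, 0.9, -0.3]
opening: 0.527
grasp_force: 0.0
```

```bash
python3 - <<'E'
from h import *
a=snap('wrist','w1'); o=ctrl.get_obs(); print(o['eef_pos'],o['eef_rot'],o['opening'],o['q'],o['wrist_force'])
print(-a['R'].T@a['t'],a['R'])
cv2.imwrite('pics/w1.png',cv2.resize(a['color'][...,::-1],(800,600)))
E
```

```text
[ 0.48534911 -0.00096521  0.30776005] [-4.14827620e-04  3.16067829e-02  9.99500257e-01  2.75569201e-04] 0.5285116093574058 [-2.47391498e-01 -8.03494870e-02  1.72913789e+00  3.61794598e-04
  1.49373268e+00 -1.75499174e+00] [ 0.25876199 -0.15159689  0.11968064]
[0.40895574 0.00344329 0.44852336] [[ 6.54758731e-02  9.97853977e-01  5.92055660e-04]
 [ 9.50942985e-01 -6.25774907e-02  3.02971117e-01]
 [ 3.02357984e-01 -1.92742872e-02 -9.52999555e-01]]
```

View pics/w1.png

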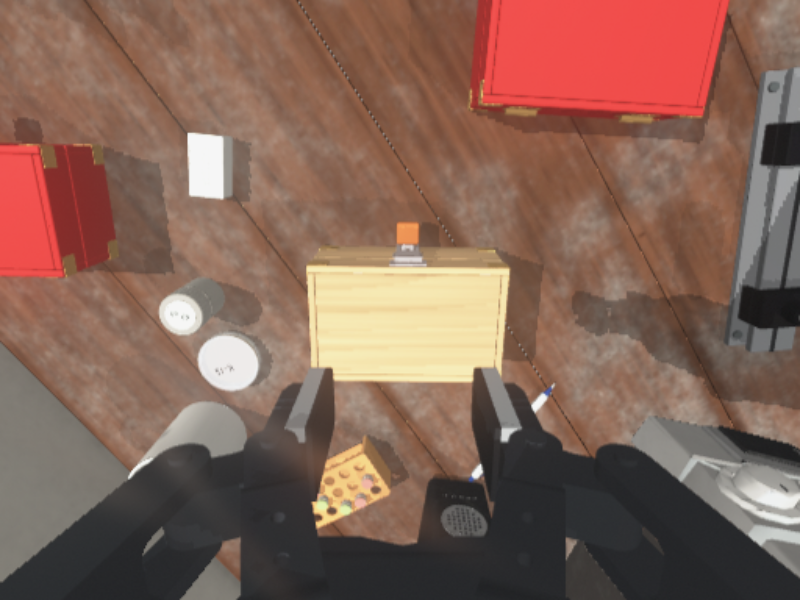

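Wrist view: lid top corners at about (308,268), (508,266), (503,381) and (314,381). The orange pull is at (408,233), and the rail is at the right edge.

```bash
python3 - <<'E'
from h import *
c=dict(np.load('pics/w1.npz'));s=.64;P=pts(c);v,u=np.mgrid[:384,:512]
C=np.array([plane(c,a*s,b*s,.08) for a,b in((308,268),(508,266),(503,381),(314,381))])[:,:2]*1000;print(C.round(1),C.mean(0))
hsv=cv2.cvtColor(c['color'],cv2.COLOR_RGB2HSV)
reg=(u>290*s)&(u<525*s)&(v>240*s)&(v<390*s)
m=(reg&(P[...,2]>.076)&(P[...,2]<.086)&(hsv[...,0]>12)&(hsv[...,0]<32)&(hsv[...,1]>40)).astype(np.uint8)
k=max(cv2.findContours(m,0,1)[0],key=cv2.contourArea)[:,0]
W=np.array([plane(c,a,b,.08)[:2]*1000 for a,b in k],np.float32);print(cv2.minAreaRect(W), np.median(P[m>0],0))
o=(u>380*s)&(u<430*s)&(v>215*s)&(v<255*s)&(hsv[...,0]<14)&(hsv[...,1]>150)&(hsv[...,2]>100)
print('pull',o.sum(),plane(c,u[o].mean(),v[o].mean(),.0325),np.median(P[o],0),P[o].min(0),P[o].max(0))
g=(u>390*s)&(u<425*s)&(v>240*s)&(v<264*s)&(hsv[...,1]<40);print('strap',plane(c,u[g].mean(),v[g].mean(),.07),np.median(P[g],0))
E
```

```text
[[498.8 -76.6]
 [507.4  80.2]
 [607.8  76. ]
 [597.2 -83.8]] [552.79916071  -1.05635172]
((551.1732177734375, -2.5699386596679688), (160.04893493652344, 101.51669311523438), 85.24857330322266) [ 0.54702926 -0.00284972  0.08034023]
pull 183 [0.48445509 0.0027689  0.0325    ] [0.48438808 0.00293509 0.03317137] [ 0.47460022 -0.00669078  0.03085407] [0.49348824 0.01192043 0.0350083 ]
strap [0.49568692 0.00164681 0.07      ] [0.49688463 0.00131913 0.0687036 ]
```

Call:
{"name": "servo_tool", "arguments": {"commands": [[[1.5,4,50],0.007,45],[[0,0,50],0,45],[[0,0,50],0,45],[[0,0,50],0,45],[[0,0,40],0,45],[[0,0,20],0,45],[[0,0,11],0,45],[[0,0,0],0,45]]}}

```text
time_s: 3.02
eef_pos: [0.4843, 0.0032, 0.037]
eef_rot: [-0.0, 0.035, 0.999, 0.0]
wrist_force: [0.4, 0.1, 1.4]
opening: 0.522
grasp_force: 0.0
```

Call:
{"name": "servo_tool", "arguments": {"commands": [[[0,0,0],0,10],[[0,0,0],0,10],[[0,0,0],0,10],[[0,0,0],0,10]]}}

```text
time_s: 3.52
eef_pos: [0.4857, 0.0025, 0.0383]
eef_rot: [0.001, 0.035, 0.999, 0.0]
wrist_force: [-0.9, 3.3, 6.0]
opening: 0.192
grasp_force: 58.7
```

Call:
{"name": "servo_tool", "arguments": {"commands": [[[4,0,-1.5],0,10],[[4,0,-2],0,10],[[3.6,0,-2.4],0,10],[[3.6,0,-2.5],0,10],[[3.1,0,-3.1],0,10],[[3.1,0,-3.2],0,10],[[2.4,0,-3.7],0,10],[[2.3,0,-3.7],0,10],[[1.6,0,-4.1],0,10],[[1.6,0,-4.1],0,10],[[0,0,0],0,10]]}}

```text
time_s: 4.9
eef_pos: [0.4556, 0.0043, 0.0678]
eef_rot: [0.0, 0.035, 0.999, -0.0]
wrist_force: [-0.4, 0.3, -0.2]
opening: 0.116
grasp_force: 0.0
```

```bash
python3 - <<'E'
from h import *
a=snap('wrist','w2'); 
cv2.imwrite('pics/w2.png',cv2.resize(a['color'][100:340,130:400,::-1],(675,600)))
E
```

```text
(no output)
```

View pics/w2.png

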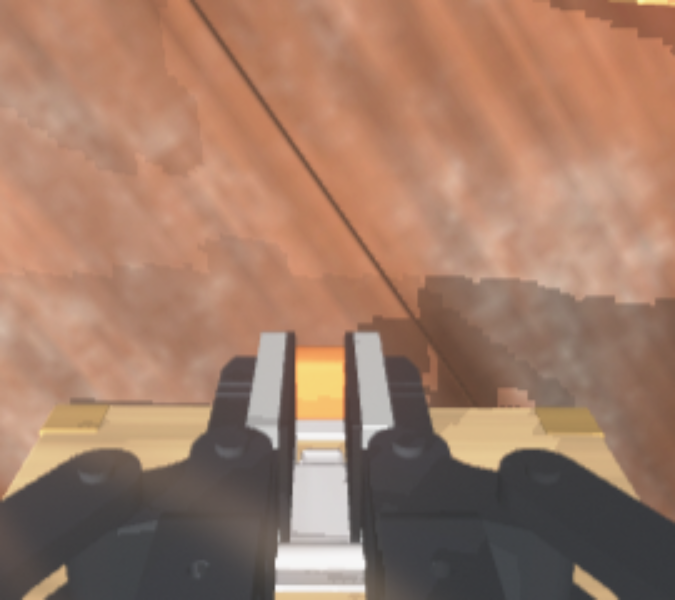

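The fingers slipped off: opening is 10 mm with no grip force. The pull is seen in the gap at about (320,380) in the crop, so I'll locate it.

```bash
python3 - <<'E'
from h import *
c=dict(np.load('pics/w2.npz'));P=pts(c);v,u=np.mgrid[:384,:512]
hsv=cv2.cvtColor(c['color'],cv2.COLOR_RGB2HSV)
o=(u>245)&(u<272)&(v>235)&(v<270)&(hsv[...,0]<22)&(hsv[...,1]>150)&(hsv[...,2]>180)
print(o.sum())
for r in range(236,310,4): print(r,P[r,258].round(4),c['color'][r,258])
E
```

```text
132
236 [ 0.4826  0.0027 -0.0005] [185 132 106]
240 [0.4678 0.0037 0.0347] [237 149  88]
244 [0.4694 0.0036 0.0371] [247 187 108]
248 [0.4714 0.0035 0.0385] [247 217 125]
252 [0.4744 0.0033 0.0379] [247 215 123]
256 [0.4782 0.003  0.0362] [247 214 122]
260 [0.4812 0.0028 0.036 ] [247 194 111]
264 [0.4846 0.0025 0.0351] [247 193 110]
268 [0.4891 0.0022 0.0325] [220 204 195]
272 [0.4895 0.0022 0.0366] [218 214 213]
276 [0.5023 0.0013 0.0216] [229 210 177]
280 [0.4932 0.0019 0.0399] [217 211 208]
284 [0.4951 0.0018 0.0413] [210 205 205]
288 [0.4935 0.0019 0.0477] [217 213 213]
292 [0.4938 0.0019 0.0511] [218 215 215]
296 [0.4938 0.0018 0.0549] [218 215 215]
300 [0.4942 0.0018 0.0581] [219 215 216]
304 [0.4957 0.0017 0.0597] [219 215 215]
308 [0.4955 0.0017 0.0633] [219 215 216]
```

Pull now at about (476,3,31) mm, hasp ≈0.2 rad. I'll grip again, lower and centred on the pull, and check the grip before pulling.

Call:
{"name": "servo_tool", "arguments": {"commands": [[[0,0,0],0,45],[[0,0,0],0,45],[[0,0,0],0,45],[[-19,0,0],0,45],[[0,0,20],0,45],[[0,0,13],0,45],[[0,0,0],0,0],[[0,0,0],0,0],[[0,0,0],0,0],[[0,0,0],0,0],[[0,0,0],0,0]]}}

```text
time_s: 6.32
eef_pos: [0.4741, 0.0034, 0.0344]
eef_rot: [-0.0, 0.035, 0.999, 0.0]
wrist_force: [-2.1, 4.9, -2.0]
opening: 0.2
grasp_force: 58.7
```

```bash
python3 - <<'E'
from h import *
a=snap('wrist','w3'); o=ctrl.get_obs(); print(o['eef_pos'],o['opening'],o['grasp_force'],o['wrist_force'])
cv2.imwrite('pics/w3.png',cv2.resize(a['color'][200:384,190:330,::-1],(456,600)))
E
```

```text
[0.47411263 0.00337525 0.03439666] 0.20085628385608223 58.71354818344116 [-1.1009934   4.53427687 -1.56923149]
```

View pics/w3.png

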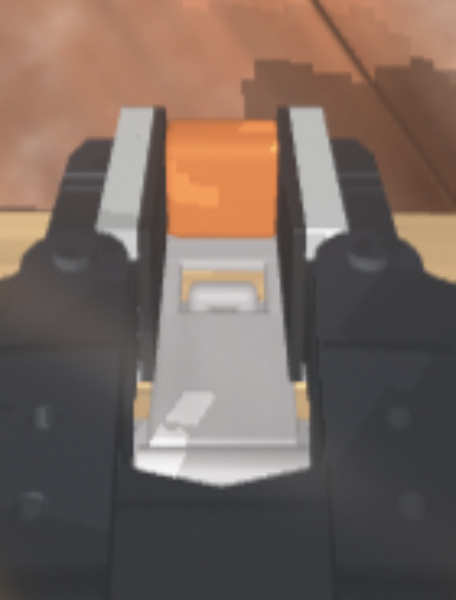

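The pads are now squarely on the orange pull at (222,178), and the staple shows in the slot at (222,297). Pulling in small steps.

Call:
{"name": "servo_tool", "arguments": {"commands": [[[1.8,0,-1.2],0,0],[[1.9,0,-1.3],0,0],[[1.7,0,-1.4],0,0],[[1.7,0,-1.4],0,0]]}}

```text
time_s: 6.88
eef_pos: [0.4701, 0.0035, 0.0409]
eef_rot: [0.003, 0.036, 0.999, 0.0]
wrist_force: [8.3, 7.1, -4.1]
opening: 0.195
grasp_force: 58.7
```

Call:
{"name": "servo_tool", "arguments": {"commands": [[[1.6,0,-1.6],0,0],[[1.5,0,-1.6],0,0],[[1.4,0,-1.7],0,0],[[1.4,0,-1.7],0,0]]}}

```text
time_s: 7.38
eef_pos: [0.4639, 0.0038, 0.0475]
eef_rot: [0.003, 0.036, 0.999, 0.0]
wrist_force: [4.4, 5.7, -2.6]
opening: 0.191
grasp_force: 58.6
```

Call:
{"name": "servo_tool", "arguments": {"commands": [[[1.5,0,-1.7],0,0],[[1.4,0,-1.8],0,0],[[1.2,0,-1.9],0,0],[[1.2,0,-1.9],0,0],[[1,0,-2],0,0],[[1,0,-2],0,0]]}}

```text
time_s: 8.12
eef_pos: [0.4544, 0.0044, 0.0579]
eef_rot: [0.0, 0.036, 0.999, 0.0]
wrist_force: [0.5, 4.3, -1.4]
opening: 0.179
grasp_force: 58.6
```

```bash
python3 - <<'E'
from h import *
a=snap('wrist','w4');P=pts(a)
for r in range(236,330,5): print(r,P[r,258].round(4),a['color'][r,258])
E
```

```text
236 [0.4759 0.0032 0.0007] [186 130 103]
241 [ 4.804e-01  2.900e-03 -4.000e-04] [186 135 110]
246 [ 0.4851  0.0025 -0.0017] [184 131 106]
251 [4.88e-01 2.30e-03 2.00e-04] [186 134 108]
256 [0.4607 0.0042 0.0547] [189 120  84]
261 [0.4613 0.0042 0.0587] [231 142  85]
266 [0.4634 0.004  0.0599] [239 153  90]
271 [0.4656 0.0039 0.0612] [241 158  93]
276 [0.4704 0.0035 0.0582] [235 148  88]
281 [0.4756 0.0031 0.0551] [234 147  87]
286 [0.4808 0.0028 0.0522] [202 198 198]
291 [0.4824 0.0027 0.0544] [222 220 220]
296 [0.4947 0.0018 0.0423] [246 245 245]
301 [0.502  0.0013 0.0374] [167 164 163]
306 [0.5007 0.0013 0.0437] [189 185 183]
311 [0.4881 0.0022 0.0636] [238 236 235]
316 [0.4898 0.0021 0.0652] [240 238 237]
321 [0.4909 0.002  0.0676] [239 237 237]
326 [0.4921 0.0019 0.0698] [239 237 236]
```

Hasp is at ≈0.55 rad and clear of the staple, but the pull has crept to the pads' edge, so I'll grip it again.

Call:
{"name": "servo_tool", "arguments": {"commands": [[[0,0,0],0,45],[[0,0,0],0,45],[[-10,0,0],0,40],[[-4,0,0],0,30],[[0,0,0],0,0],[[0,0,0],0,0],[[0,0,0],0,0],[[0,0,0],0,0]]}}

```text
time_s: 9.18
eef_pos: [0.468, 0.0038, 0.0576]
eef_rot: [0.0, 0.035, 0.999, 0.0]
wrist_force: [0.2, 5.8, 0.3]
opening: 0.193
grasp_force: 58.6
```

Call:
{"name": "servo_tool", "arguments": {"commands": [[[1,0,-2],0,0],[[1,0,-2],0,0],[[1,0,-2],0,0],[[0.8,0,-2],0,0],[[0.8,0,-2],0,0],[[0.6,0,-2.1],0,0],[[0.5,0,-2.1],0,0],[[0.4,0,-2.2],0,0]]}}

```text
time_s: 10.18
eef_pos: [0.4628, 0.0041, 0.0742]
eef_rot: [0.001, 0.036, 0.999, 0.0]
wrist_force: [5.7, 5.9, -3.6]
opening: 0.186
grasp_force: 58.6
```

```bash
python3 - <<'E'
from h import *
a=snap('wrist','w5');P=pts(a)
for r in range(236,330,5): print(r,P[r,258].round(4),a['color'][r,258])
E
```

```text
236 [0.4551 0.0049 0.076 ] [246 172 102]
241 [0.4571 0.0048 0.0773] [236 152  92]
246 [0.4607 0.0045 0.0757] [189 114  73]
251 [0.4711 0.0038 0.0621] [222 217 217]
256 [0.5022 0.0017 0.0137] [208 180 150]
261 [0.5025 0.0016 0.0202] [220 187 140]
266 [0.493  0.0023 0.0421] [245 244 243]
271 [0.5016 0.0017 0.0344] [166 160 160]
276 [0.4819 0.003  0.0699] [223 220 220]
281 [0.4844 0.0028 0.0709] [224 221 221]
286 [0.4864 0.0027 0.0725] [225 222 222]
291 [0.4876 0.0026 0.0751] [226 223 223]
296 [0.4905 0.0024 0.0755] [227 223 224]
301 [0.4927 0.0022 0.0767] [227 224 225]
306 [0.4939 0.0021 0.0792] [228 224 225]
311 [0.4959 0.002  0.0806] [247 247 247]
316 [0.4985 0.0018 0.0812] [247 247 247]
321 [0.4992 0.0018 0.0841] [237 235 234]
326 [0.5009 0.0016 0.0858] [246 246 245]
```

Call:
{"name": "servo_tool", "arguments": {"commands": [[[-1,0,-5],0,0],[[-1,0,-5],0,0],[[-1.3,0,-5],0,0],[[-1.4,0,-5],0,0],[[-1.8,0,-5],0,0],[[-1.9,0,-5],0,0],[[-2,0,-5],0,0],[[-2,0,-5],0,0]]}}

```text
time_s: 11.22
eef_pos: [0.4746, 0.0035, 0.1138]
eef_rot: [0.0, 0.035, 0.999, 0.0]
wrist_force: [6.2, 4.2, -5.0]
opening: 0.182
grasp_force: 58.6
```

```bash
python3 - <<'E'
from h import *
a=snap('wrist','w6');P=pts(a)
for r in range(200,330,6): print(r,P[r,258].round(4),a['color'][r,258])
cv2.imwrite('pics/w6.png',cv2.resize(a['color'][...,::-1],(800,600)))
E
```

```text
200 [0.4892 0.003  0.0005] [171 122  97]
206 [ 0.4955  0.0025 -0.0013] [164 117  93]
212 [ 5.007e-01  2.200e-03 -1.000e-04] [170 123 100]
218 [0.5024 0.002  0.0094] [203 168 126]
224 [0.4929 0.0026 0.043 ] [242 239 239]
230 [0.4642 0.0045 0.114 ] [241 155  92]
236 [0.4669 0.0043 0.1152] [247 203 118]
242 [0.4693 0.0041 0.1171] [226 139  86]
248 [0.5101 0.0014 0.048 ] [105  94  90]
254 [0.5155 0.001  0.0473] [94 86 86]
260 [0.5203 0.0007 0.0479] [86 78 77]
266 [0.4918 0.0026 0.1024] [220 216 217]
272 [0.4956 0.0023 0.1025] [220 216 217]
278 [0.4982 0.0021 0.1044] [219 217 216]
284 [0.5007 0.0019 0.1064] [220 217 216]
290 [0.5049 0.0016 0.1061] [220 217 216]
296 [0.5075 0.0014 0.1079] [220 216 216]
302 [0.511  0.0012 0.1086] [231 228 227]
308 [0.5128 0.0011 0.1114] [246 245 245]
314 [0.5175 0.0007 0.1105] [224 220 218]
320 [0.5192 0.0006 0.1132] [243 241 240]
326 [5.218e-01 4.000e-04 1.149e-01] [246 234 188]
```

View pics/w6.png

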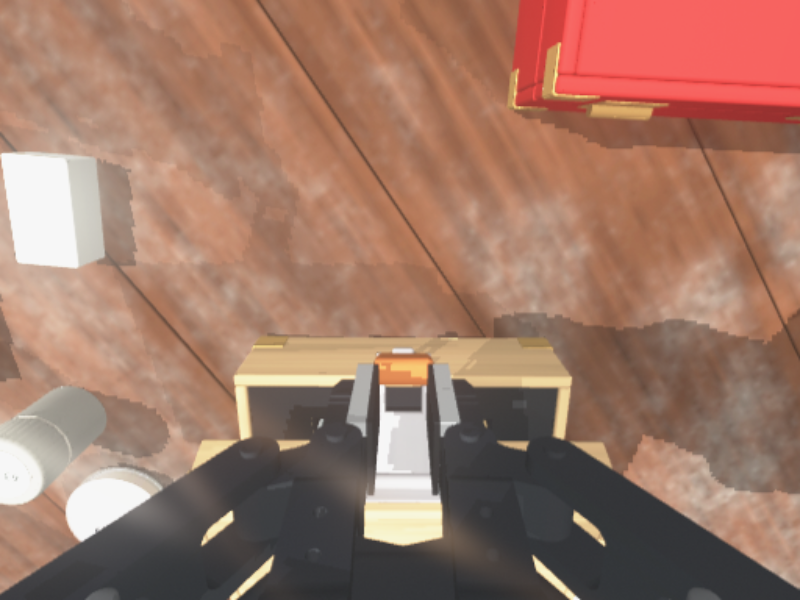

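The lid is opening (θ≈0.38): the black insert shows at (300,412), and the pull at (403,368) is still gripped. Continuing.

Call:
{"name": "servo_tool", "arguments": {"commands": [[[-2.4,0,-4.7],0,0],[[-2.5,0,-4.6],0,0],[[-2.7,0,-4.5],0,0],[[-2.9,0,-4.3],0,0],[[-3.1,0,-4.2],0,0],[[-3.2,0,-4.2],0,0],[[-3.4,0,-4],0,0],[[-3.4,0,-4],0,0],[[-3.7,0,-3.7],0,0],[[-3.8,0,-3.6],0,0],[[-3.9,0,-3.5],0,0],[[-4,0,-3.5],0,0]]}}

```text
time_s: 12.78
eef_pos: [0.5134, 0.0002, 0.163]
eef_rot: [-0.0, 0.035, 0.999, -0.0]
wrist_force: [-0.0, 0.3, -2.2]
opening: 0.154
grasp_force: 58.6
```

```bash
python3 - <<'E'
from h import *
a=snap('wrist','w7');P=pts(a)
for r in range(200,340,7): print(r,P[r,258].round(4),a['color'][r,258])
E
```

```text
200 [ 0.5291 -0.0006  0.0467] [77 71 69]
207 [ 0.5355 -0.001   0.0473] [76 70 69]
214 [ 0.5418 -0.0015  0.048 ] [74 69 69]
221 [ 0.5485 -0.002   0.0483] [72 68 68]
228 [ 0.556  -0.0025  0.0469] [70 68 68]
235 [0.5109 0.0006 0.153 ] [141  86  56]
242 [0.5101 0.0007 0.1625] [185 109  67]
249 [5.140e-01 4.000e-04 1.627e-01] [190 112  69]
256 [ 0.5835 -0.0045  0.0487] [91 67 57]
263 [ 0.5338 -0.001   0.1433] [91 88 89]
270 [ 0.5374 -0.0013  0.145 ] [235 232 232]
277 [ 0.542  -0.0016  0.1452] [235 234 233]
284 [ 0.5467 -0.0019  0.1455] [236 234 234]
291 [ 0.5505 -0.0022  0.1469] [236 234 234]
298 [ 0.5551 -0.0025  0.1473] [220 217 217]
305 [ 0.5587 -0.0028  0.1492] [236 233 233]
312 [ 0.5645 -0.0032  0.1481] [230 227 227]
319 [ 0.5691 -0.0035  0.1487] [245 230 179]
326 [ 7.059e-01 -1.310e-02  1.000e-04] [142 106  89]
333 [ 7.159e-01 -1.380e-02  6.000e-04] [138 109  95]
```

θ≈0.95 and the hasp is still held; carrying on over the top.

Call:
{"name": "servo_tool", "arguments": {"commands": [[[-4.3,0,-3],0,0],[[-4.3,0,-2.9],0,0],[[-4.4,0,-2.9],0,0],[[-4.4,0,-2.8],0,0],[[-4.7,0,-2.4],0,0],[[-4.7,0,-2.3],0,0],[[-4.8,0,-2.2],0,0],[[-4.8,0,-2.2],0,0],[[-5,0,-1.6],0,0],[[-5,0,-1.5],0,0],[[-5,0,-1.5],0,0],[[-5,0,-1.4],0,0]]}}

```text
time_s: 14.32
eef_pos: [0.5698, -0.0037, 0.1896]
eef_rot: [-0.0, 0.035, 0.999, 0.0]
wrist_force: [-0.3, -0.6, -0.9]
opening: -0.003
grasp_force: 0.0
```

Call:
{"name": "servo_tool", "arguments": {"commands": [[[-5,0,-0.8],0,0],[[-5,0,-0.8],0,0],[[-5,0,-0.7],0,0],[[-5,0,-0.7],0,0],[[-5,0,0],0,0],[[-5,0,0],0,0],[[-5,0,0],0,0],[[-5,0,0],0,0]]}}

```text
time_s: 15.32
eef_pos: [0.6097, -0.0066, 0.1924]
eef_rot: [-0.0, 0.035, 0.999, 0.0]
wrist_force: [-0.3, -0.5, -0.3]
opening: -0.001
grasp_force: 0.0
```

```bash
python3 - <<'E'
from h import *
a=snap('wrist','w8');P=pts(a)
for r in range(200,340,7): print(r,P[r,258].round(4),a['color'][r,258])
cv2.imwrite('pics/w8.png',cv2.resize(a['color'][...,::-1],(800,600)))
E
```

```text
200 [ 6.525e-01 -9.100e-03  6.000e-04] [160 138 122]
207 [ 0.6612 -0.0098 -0.    ] [153 127 112]
214 [ 0.6704 -0.0104 -0.0012] [157 132 117]
221 [ 0.679  -0.011  -0.0007] [125  94  78]
228 [ 6.876e-01 -1.160e-02  2.000e-04] [125  86  66]
235 [ 0.6    -0.0056  0.197 ] [63 55 51]
242 [ 0.5992 -0.0056  0.2059] [61 53 50]
249 [ 0.5997 -0.0056  0.2114] [60 52 50]
256 [ 0.6    -0.0056  0.217 ] [57 51 48]
263 [ 0.6    -0.0057  0.2226] [54 47 45]
270 [ 0.5993 -0.0056  0.2288] [54 48 46]
277 [ 0.6039 -0.0059  0.2266] [56 52 51]
284 [ 0.6056 -0.0061  0.2288] [53 49 48]
291 [ 0.6089 -0.0063  0.2287] [52 49 48]
298 [ 0.6119 -0.0065  0.229 ] [50 47 47]
305 [ 0.6158 -0.0068  0.2283] [50 47 47]
312 [ 0.6188 -0.007   0.2288] [51 48 49]
319 [ 8.176e-01 -2.090e-02 -3.000e-04] [128  91  73]
326 [ 8.289e-01 -2.170e-02 -4.000e-04] [118  89  74]
333 [ 0.8414 -0.0226 -0.0017] [140 105  88]
```

View pics/w8.png

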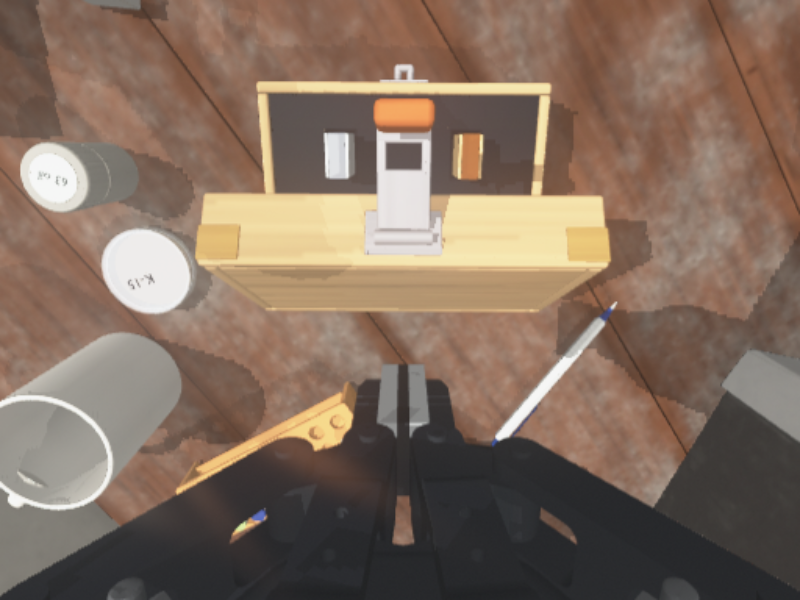

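The grip slipped near the end. The lid stands well up, with its rim edge at about row 196 and its top edge at row 265. The amber cell is at (468,156) and the clear one at (339,155). I'll measure the lid angle and cell, then push the lid further back with closed fingers.

```bash
python3 - <<'E'
from h import *
c=dict(np.load('pics/w8.npz'));P=pts(c)
for x in (300,520):
  for r in (192,198,205,215,235,255,262,270,285,300): print(x,r,P[int(r*.64),int(x*.64)].round(4))
v,u=np.mgrid[:384,:512];hsv=cv2.cvtColor(c['color'],cv2.COLOR_RGB2HSV)
for n,x0,x1 in(('amber',440,500),('clear',315,365)):
  m=(u>x0*.64)&(u<x1*.64)&(v>120*.64)&(v<185*.64)&(P[...,2]>.064)&(P[...,2]<.078)
  Q=P[m];r=cv2.minAreaRect((Q[:,:2]*1000).astype(np.float32));print(n,m.sum(),r,np.median(Q,0))
m=(u>370*.64)&(u<440*.64)&(v>95*.64)&(v<130*.64)&(hsv[...,0]<14)&(hsv[...,1]>150); print('pull',np.median(P[m],0),P[m].min(0),P[m].max(0))
E
```

```text
300 192 [ 0.5564 -0.0622  0.0481]
300 198 [ 0.5516 -0.0435  0.137 ]
300 205 [ 0.5544 -0.0434  0.1394]
300 215 [ 0.5577 -0.0433  0.142 ]
300 235 [ 0.565  -0.0435  0.1461]
300 255 [ 0.5721 -0.0435  0.1508]
300 262 [ 0.5745 -0.0437  0.1513]
300 270 [ 0.579  -0.0456  0.1451]
300 285 [ 0.592  -0.0521  0.1218]
300 300 [ 0.6093 -0.0608  0.0906]
520 192 [0.5654 0.0641 0.0483]
520 198 [0.5577 0.0436 0.1382]
520 205 [0.5606 0.0433 0.1395]
520 215 [0.5639 0.0427 0.1419]
520 235 [0.5715 0.0422 0.1445]
520 255 [0.5784 0.041  0.1497]
520 262 [0.5807 0.0407 0.1507]
520 270 [0.5852 0.0419 0.1457]
520 285 [0.5985 0.0469 0.1239]
520 300 [0.6164 0.0537 0.094 ]
amber 469 ((543.1737670898438, 33.50251388549805), (12.723226547241211, 22.88607406616211), 85.62845611572266) [0.54306983 0.03321402 0.06972294]
clear 466 ((537.7501831054688, -36.188629150390625), (12.67312240600586, 22.1943359375), 85.73898315429688) [ 0.5374696  -0.0359584   0.06972344]
pull [5.26124788e-01 1.03039911e-04 1.67253178e-01] [ 0.51972942 -0.00993052  0.16513998] [0.52884688 0.00956565 0.16957479]
```

Amber cell top centre (543.1,33.4) mm, height 69.7 mm, yaw ≈ -4.3°, size 12.7 x 22.9, as expected. Lid θ≈1.07. Pushing the lid back, away from the hasp in y.

Call:
{"name": "servo_tool", "arguments": {"commands": [[[0,0,-40],0,0],[[30,-20,0],0,0],[[30,-21,0],0,0],[[31,-21,0],0,0],[[0,0,45],0,0],[[0,0,40],0,0],[[0,0,0],0,0],[[-12,0,0],0,0],[[-10,0,0],0,0],[[-7,0,0],0,0],[[-7,0,0],0,0],[[-7,0,0],0,0]]}}

```text
time_s: 16.88
eef_pos: [0.5574, -0.0651, 0.1482]
eef_rot: [-0.0, 0.035, 0.999, -0.0]
wrist_force: [-8.3, 1.4, 17.9]
opening: -0.002
grasp_force: 9.4
```

Call:
{"name": "servo_tool", "arguments": {"commands": [[[-7,0,0],0,0],[[-7,0,0],0,0],[[-7,0,0],0,0],[[-7,0,0],0,0],[[-6,0,0],0,0],[[-6,0,0],0,0],[[-6,0,0],0,0],[[-6,0,0],0,0]]}}

```text
time_s: 17.88
eef_pos: [0.6124, -0.0694, 0.1517]
eef_rot: [0.004, 0.035, 0.999, -0.001]
wrist_force: [-0.4, 1.0, 13.3]
opening: -0.004
grasp_force: 6.9
```

Call:
{"name": "servo_tool", "arguments": {"commands": [[[26,0,0],0,0],[[50,0,-10],0,10],[[0,20,-45],0,30],[[0,38,-40],0,40],[[0,40,0],0,40],[[0,0,0],0.006,40],[[0,0,0],0,40]]}}

```text
time_s: 18.75
eef_pos: [0.54, 0.0343, 0.2421]
eef_rot: [-0.0, 0.038, 0.999, -0.0]
wrist_force: [-0.3, -0.3, -0.1]
opening: 0.47
grasp_force: 0.0
```

```bash
python3 - <<'E'
from h import *
c=snap('wrist','w9');P=pts(c);s=snap('scene','s9');print(ctrl.get_obs()['eef_pos'],ctrl.get_obs()['eef_rot'])
v,u=np.mgrid[:384,:512]
m=(P[...,2]>.064)&(P[...,2]<.075)&(abs(P[...,0]-.54)<.03)
for n,y in(('amber',.0334),('clear',-.036)):
  Q=P[m&(abs(P[...,1]-y)<.012)]
  if len(Q): print(n,len(Q),cv2.minAreaRect((Q[:,:2]*1000).astype(np.float32)),np.median(Q,0))
im=np.hstack([cv2.resize(c['color'],(512,384)),s['color'][150:275,250:400].repeat(2,0).repeat(2,1)[:384,:288].copy() if 0 else cv2.resize(s['color'][130:245,235:345],(288,384))])
cv2.imwrite('pics/w9.png',im[...,::-1])
E
```

```text
[0.5399115  0.03368031 0.2419321 ] [-5.50641548e-04  3.87572585e-02  9.99248499e-01 -8.98257842e-05]
amber 274 ((542.96630859375, 33.43697738647461), (12.560297966003418, 23.349273681640625), 85.93716430664062) [0.54157611 0.03358172 0.06963396]
clear 292 ((537.3922119140625, -36.17619705200195), (12.68423843383789, 23.712976455688477), 85.880126953125) [ 0.53690021 -0.03583071  0.06967006]
```

View pics/w9.png

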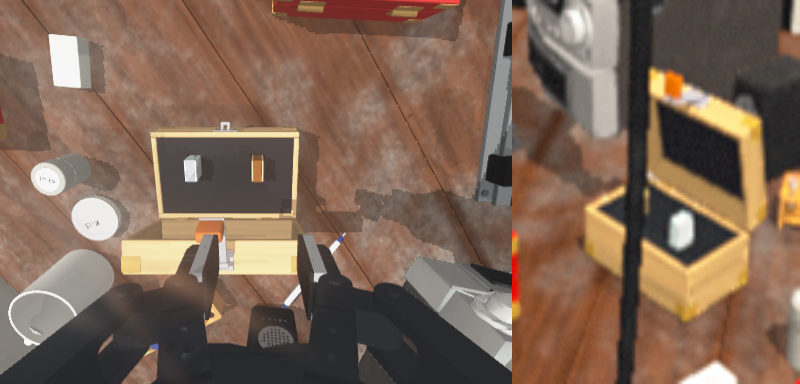

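The lid stands about upright: rim at (225,214) and front wall at rows 238–272. The cells are untouched: amber at (257,167), clear at (192,168). Checking that the gripper will clear the pull and lid.

```bash
python3 - <<'E'
from h import *
c=dict(np.load('pics/w9.npz'));P=pts(c)
for u,v in ((207,228),(200,236),(215,225),(225,217),(150,238),(150,242),(150,255),(150,268),(285,245),(285,265)): print(u,v,P[v,u].round(4),c['color'][v,u])
E
```

```text
207 228 [ 0.5548 -0.0033  0.1795] [196 117  72]
200 236 [ 0.5587 -0.0081  0.1839] [245 168  97]
215 225 [0.5547 0.002  0.1756] [189 113  69]
225 217 [ 0.6004 -0.0084  0.0505] [209 173 128]
150 238 [ 0.5978 -0.0799  0.0984] [136 111  86]
150 242 [ 0.5777 -0.0593  0.1489] [245 229 175]
150 255 [ 0.5889 -0.0608  0.1506] [246 231 179]
150 268 [ 0.5997 -0.0618  0.1533] [241 217 161]
285 245 [0.5883 0.0536 0.1506] [246 233 181]
285 265 [0.6057 0.0525 0.1531] [246 234 182]
```

Pull is at (555,-3,180) and the lid only at ≈1.37, so the gripper body would touch it. I'll push again, lower on the fingers, and check while in contact.

Call:
{"name": "servo_tool", "arguments": {"commands": [[[0,-50,0],0,0],[[0,-50,0],0,0],[[0,0,40],0,0],[[0,0,40],0,0],[[0,0,35],0,0],[[0,0,0],0,0],[[-12,0,0],0,0],[[-10,0,0],0,0],[[-8,0,0],0,0],[[-7,0,0],0,0]]}}

```text
time_s: 20.1
eef_pos: [0.5701, -0.0681, 0.1281]
eef_rot: [0.0, 0.038, 0.999, -0.0]
wrist_force: [-1.5, 1.0, 1.6]
opening: 0.002
grasp_force: 0.7
```

Call:
{"name": "servo_tool", "arguments": {"commands": [[[-7,0,0],0,0],[[-7,0,0],0,0],[[-7,0,0],0,0],[[-7,0,0],0,0]]}}

```text
time_s: 20.6
eef_pos: [0.5974, -0.0702, 0.1271]
eef_rot: [-0.0, 0.038, 0.999, 0.0]
wrist_force: [-2.2, 0.9, -0.4]
opening: -0.0
grasp_force: 0.6
```

```bash
python3 - <<'E'
from h import *
s=snap('scene','s10');t=snap('top','t10');w=snap('wrist','w10')
for n,c in(('s',s),('t',t),('w',w)):
  P=pts(c);hsv=cv2.cvtColor(c['color'],cv2.COLOR_RGB2HSV)
  m=(hsv[...,0]<14)&(hsv[...,1]>130)&(hsv[...,2]>100)&(P[...,2]>.12)&(P[...,2]<.25)&(abs(P[...,1])<.04)&(P[...,0]>.5)&(P[...,0]<.72)
  if m.any(): print(n,m.sum(),'pull',np.median(P[m],0))
  wd=(hsv[...,0]>12)&(hsv[...,0]<32)&(hsv[...,1]>40)&(P[...,2]>.12)&(P[...,2]<.17)&(abs(P[...,1])<.09)&(P[...,0]>.5)&(P[...,0]<.72)
  if wd.sum()>5: print('lid',wd.sum(),np.percentile(P[wd],[2,50,98],axis=0).round(4).tolist())
E
```

```text
s 17 pull [ 0.5984583  -0.010968    0.18321694]
lid 298 [[0.5983, -0.0889, 0.1216], [0.6192, -0.0007, 0.1465], [0.6414, 0.0698, 0.1592]]
t 5 pull [6.04140954e-01 2.37201272e-04 1.86089676e-01]
lid 229 [[0.6141, -0.0363, 0.1351], [0.63, 0.0352, 0.1484], [0.6454, 0.0698, 0.155]]
w 2527 pull [ 0.60116766 -0.00531788  0.18282212]
lid 3323 [[0.6139, -0.0744, 0.1218], [0.6253, 0.0326, 0.1474], [0.6475, 0.0654, 0.1499]]
```

The lid now follows. A bit further, then back off and over the amber cell.

Call:
{"name": "servo_tool", "arguments": {"commands": [[[-6,0,0],0,0],[[-6,0,0],0,0],[[-3,0,0],0,0],[[0,0,0],0,0],[[34,0,0],0,0],[[34,0,0],0,0],[[3,20,-40],0,20],[[0,40,-30],0,25],[[0,40.5,0],0,30],[[0,0,0],0,30]]}}

```text
time_s: 22.0
eef_pos: [0.5498, 0.0365, 0.1985]
eef_rot: [0.001, 0.037, 0.999, 0.0]
wrist_force: [-0.7, 0.1, 0.1]
opening: 0.353
grasp_force: 0.0
```

```bash
python3 - <<'E'
from h import *
c=snap('wrist','w11');P=pts(c);o=ctrl.get_obs();print(o['eef_pos'],o['eef_rot'],o['opening'],o['time_s'])
hsv=cv2.cvtColor(c['color'],cv2.COLOR_RGB2HSV)
m=(hsv[...,0]<14)&(hsv[...,1]>130)&(P[...,2]>.12)&(P[...,2]<.25)&(abs(P[...,1])<.03)&(P[...,0]>.5)&(P[...,0]<.72)
if m.any(): print('pull',m.sum(),np.median(P[m],0),P[m].min(0))
m=(P[...,2]>.064)&(P[...,2]<.075)&(abs(P[...,0]-.54)<.03)
for n,y in(('amber',.0334),('clear',-.036)):
  k=m&(abs(P[...,1]-y)<.012); v,u=np.nonzero(k)
  h=cv2.convexHull(np.stack([u,v],1).astype(np.float32))[:,0]
  print(n,k.sum(),cv2.minAreaRect(np.array([plane(c,a,b,.07)[:2]*1000 for a,b in h],np.float32)))
E
```

```text
[0.54955793 0.03524139 0.19794685] [ 7.62182591e-04  3.71257679e-02  9.99310302e-01 -1.31766062e-04] 0.3495899657362011 22.05
amber 366 ((542.5032958984375, 33.486297607421875), (11.807193756103516, 24.06350326538086), 85.7373046875)
clear 394 ((536.883544921875, -35.50943374633789), (13.712555885314941, 23.112422943115234), 85.74131774902344)
```

Call:
{"name": "servo_tool", "arguments": {"commands": [[[6.5,-2.4,0],0,30],[[0,0,40],0,30],[[0,0,40],0,30],[[0,0,25],0,30],[[0,0,12],0,30],[[0,0,5],0,30],[[0,0,0],0,30]]}}

```text
time_s: 22.92
eef_pos: [0.5429, 0.032, 0.0761]
eef_rot: [0.0, 0.039, 0.999, -0.0]
wrist_force: [-0.4, 0.3, -0.3]
opening: 0.352
grasp_force: 0.0
```

```bash
python3 - <<'E'
from h import *
c=snap('wrist','w12');o=ctrl.get_obs();print(o['eef_pos'],o['eef_rot'],o['wrist_force'])
im=cv2.resize(c['color'][190:384,150:370],(680,600));cv2.imwrite('pics/w12.png',im[...,::-1])
P=pts(c)
hsv=cv2.cvtColor(c['color'],cv2.COLOR_RGB2HSV)
m=(P[...,2]>.06)&(P[...,2]<.075)&(abs(P[...,0]-.543)<.02)&(abs(P[...,1]-.0334)<.009);v,u=np.nonzero(m);print(m.sum(),np.median(P[m],0),P[m].min(0),P[m].max(0),u.min(),u.max(),v.min(),v.max())
E
```

```text
[0.54318071 0.03208975 0.07641491] [ 7.85763481e-04  3.84736669e-02  9.99259301e-01 -9.85379584e-05] [-0.21974922  0.36615978 -0.32866573]
1101 [0.54092128 0.03364346 0.06966306] [0.53071328 0.02658042 0.06008813] [0.55591443 0.04052749 0.07184253] 249 272 215 262
```

View pics/w12.png

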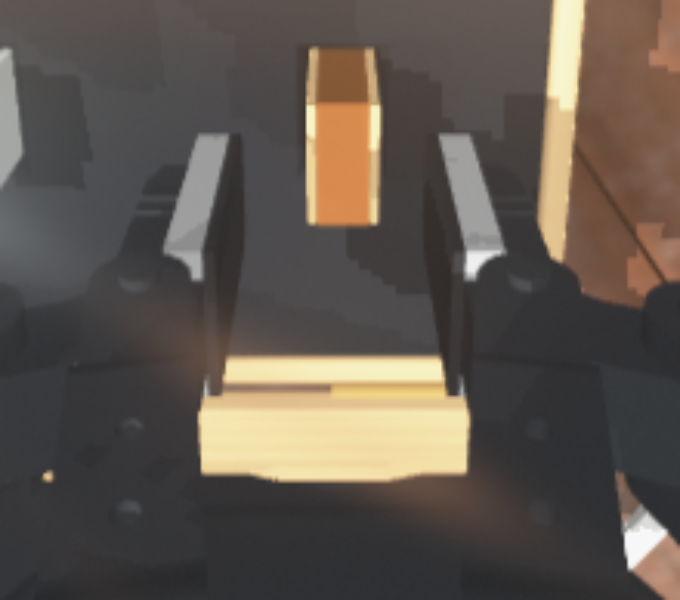

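The cell top at (342,165) is centred between the pads, with no contact yet. Shifting 1.4 mm in y and closing.

Call:
{"name": "servo_tool", "arguments": {"commands": [[[0,1.4,0],0,30],[[0,0,0],0,6],[[0,0,0],0,6],[[0,0,0],0,6],[[0,0,0],0,6],[[0,0,0],0,6]]}}

```text
time_s: 23.72
eef_pos: [0.5425, 0.0337, 0.0754]
eef_rot: [-0.0, 0.038, 0.999, -0.0]
wrist_force: [-0.5, -0.6, 0.1]
opening: 0.069
grasp_force: 0.0
```

Call:
{"name": "servo_tool", "arguments": {"commands": [[[0,0,-3],0,6],[[0,0,-5],0,6],[[0,0,-10],0,6],[[0,0,-20],0,6],[[0,0,-30],0,6],[[0,0,-40],0,6],[[0,0,-32],0,6],[[0,0,0],0,6]]}}

```text
time_s: 24.72
eef_pos: [0.5446, 0.0335, 0.2195]
eef_rot: [0.004, 0.038, 0.999, -0.0]
wrist_force: [0.6, -0.2, -0.9]
opening: 0.073
grasp_force: 0.0
```

```bash
python3 - <<'E'
from h import *
c=snap('wrist','w13');o=ctrl.get_obs();print(o['eef_pos'],o['eef_rot'],o['opening'],o['grasp_force'])
P=pts(c);z=c['z_map'];hsv=cv2.cvtColor(c['color'],cv2.COLOR_RGB2HSV)
m=(hsv[...,0]>3)&(hsv[...,0]<22)&(hsv[...,1]>130)&(P[...,2]>.15)&(abs(P[...,0]-o['eef_pos'][0])<.04)&(abs(P[...,1]-o['eef_pos'][1])<.03)
v,u=np.nonzero(m);print(m.sum(),u.min(),u.max(),v.min(),v.max(),np.median(P[m],0),P[m].min(0),P[m].max(0))
for r in range(v.min(),v.max()+1,4): print(r,P[r,int(u.mean())].round(4),c['color'][r,int(u.mean())])
# rail from top
E
```

```text
[0.54343294 0.03365535 0.2173447 ] [ 1.77408941e-03  3.83543459e-02  9.99262606e-01 -2.04403380e-04] 0.07019856966929686 0.0Traceback (most recent call last):
  File "<stdin>", line 5, in <module>
    return umr_minimum(a, axis, None, out, keepdims, initial, where)
ValueError: zero-size array to reduction operation minimum which has no identity
```

The jaws closed to 6 mm without holding anything. I'll find the true fingertip height from the wrist depth map and check the cell.

```bash
python3 - <<'E'
from h import *
from scipy.spatial.transform import Rotation as R
for f,e in(('w13',[.54343,.03366,.21734]),('w12',[.54318,.03209,.07641]),('w3',[.4741,.0034,.0344])):
  c=dict(np.load(f'pics/{f}.npz'));P=pts(c);L=(P-np.array(e))@R.from_quat([.0384,.9993,0,0]).as_matrix()
  m=(abs(L[...,0])<.02)&(abs(L[...,1])<.035)&(L[...,2]>-.06)&(L[...,2]<.035)&(c['z_map']>0)
  g=m&(c['color'].std(-1)<12)&(c['color'].mean(-1)>120); print(f,'pads',g.sum(),np.percentile(L[g],[1,50,99],axis=0).round(4).tolist())
  print(' all z hist',np.histogram(L[m][:,2],np.arange(-.06,.036,.005))[0])
  if f=='w13':
    k=(P[...,2]>.055)&(P[...,2]<.08)&(abs(P[...,0]-.543)<.05)&(abs(P[...,1]-.0334)<.03);v,u=np.nonzero(k)
    if len(u): print('cell',len(u),np.median(P[k],0),P[k].min(0),P[k].max(0),np.median(c['color'][k],0))
E
```

```text
w13 pads 908 [[0.0059, -0.0094, -0.0398], [0.0089, 0.0047, -0.0255], [0.0097, 0.0094, -0.0048]]
 all z hist [3682 2006 1564  536  696  287  376  374  364  298  195   43    0    0
    0    0    0    0    0]
cell 328 [0.54068881 0.03341096 0.06969282] [0.53105519 0.02702217 0.05537974] [0.55417672 0.04049696 0.07163051] [212. 136.  80.]
w12 pads 965 [[-0.0098, -0.0215, -0.0372], [0.0102, 0.0164, -0.0246], [0.0112, 0.0213, -0.0034]]
 all z hist [ 339 1819  980  833  794  432  500  460  413  394  320  161   28  992
   84   77   76 4982  113]
w3 pads 2063 [[-0.02, -0.015, -0.0362], [-0.0154, 0.0003, -0.0155], [0.0108, 0.015, 0.0014]]
 all z hist [1606 3091 1361 1016  652  410  440  486  648  547  511 1463  260    0
    0    0    0    0 3461]
```

The depth map shows the fingertips about level with the reported TCP, roughly 20 mm shorter than the sheet says. That also explains the slips on the pull. The cell is untouched in its slot, so I'll go lower and grip again.

Call:
{"name": "servo_tool", "arguments": {"commands": [[[0,0,40],0,30],[[0,0,40],0,30],[[0,0,40],0,30],[[0,0,22],0,30],[[0,0,12],0,30],[[0,0,5],0,30],[[0,0,2],0,30],[[0,0,0],0,30]]}}

```text
time_s: 25.78
eef_pos: [0.5431, 0.0337, 0.0552]
eef_rot: [0.001, 0.038, 0.999, -0.0]
wrist_force: [-0.2, -0.5, -0.2]
opening: 0.353
grasp_force: 0.0
```

Call:
{"name": "servo_tool", "arguments": {"commands": [[[0,0,0],0,6],[[0,0,0],0,6],[[0,0,0],0,6],[[0,0,0],0,6],[[0,0,0],0,6]]}}

```text
time_s: 26.4
eef_pos: [0.5433, 0.0337, 0.0554]
eef_rot: [0.001, 0.038, 0.999, -0.0]
wrist_force: [-1.0, 0.2, 6.5]
opening: 0.127
grasp_force: 60.3
```

Gripped (60 N, 10.8 mm reading). Lifting straight up.

Call:
{"name": "servo_tool", "arguments": {"commands": [[[0,0,-3],0,6],[[0,0,-5],0,6],[[0,0,-8],0,6],[[0,0,-14],0,6],[[0,0,-25],0,6],[[0,0,-35],0,6],[[0,0,-40],0,6],[[0,0,-30],0,6],[[0,0,-10],0,6],[[0,0,0],0,6]]}}

```text
time_s: 27.65
eef_pos: [0.5426, 0.0338, 0.2249]
eef_rot: [0.0, 0.038, 0.999, -0.0]
wrist_force: [0.2, -0.3, -1.0]
opening: 0.132
grasp_force: 59.5
```

```bash
python3 - <<'E'
from h import *
c=snap('wrist','w14');t=snap('top','t14');o=ctrl.get_obs();e=o['eef_pos'];print(e,o['eef_rot'],o['opening'],o['grasp_force'])
P=pts(c);hsv=cv2.cvtColor(c['color'],cv2.COLOR_RGB2HSV)
L=P-e
m=(abs(L[...,0])<.03)&(abs(L[...,1])<.012)&(L[...,2]<.02)&(L[...,2]>-.05)&(hsv[...,1]>90)
v,u=np.nonzero(m);print(m.sum(),np.percentile(L[m],[1,50,99],axis=0).round(4).tolist())
for r in range(v.min(),v.max()+1,5): print(r,L[r,int(np.median(u))].round(4),c['color'][r,int(np.median(u))])
for n,Q in(('w',P),('t',pts(t))):
  R=(Q[...,0]>.36)&(Q[...,0]<.65)&(Q[...,1]>.28)&(Q[...,1]<.40)
  for nm,a,b,x0,x1 in(('src',.105,.135,.52,.65),('det',.105,.14,.36,.47),('rail',.008,.04,.36,.65)):
    k=R&(Q[...,2]>a)&(Q[...,2]<b)&(Q[...,0]>x0)&(Q[...,0]<x1)
    if k.sum()>20: print(n,nm,k.sum(),cv2.minAreaRect((Q[k][:,:2]*1000).astype(np.float32)),np.median(Q[k],0).round(4))
E
```

```text
[0.54167838 0.03386295 0.22308592] [-1.19710636e-03  3.83855771e-02  9.99262278e-01  1.21962902e-04] 0.1287954566201518 59.48871195316315
1820 [[-0.0111, -0.0054, -0.0259], [-0.0086, 0.0004, 0.0154], [0.0119, 0.0066, 0.0174]]
207 [-0.0108  0.0011 -0.0259] [125  90  62]
212 [-0.0106  0.0011 -0.0187] [132  91  58]
217 [-0.0102  0.001  -0.0126] [144  99  64]
222 [-0.0102  0.001  -0.0059] [143  98  62]
227 [-0.0104  0.001   0.0008] [146 101  64]
232 [-0.0105  0.001   0.0067] [147 101  65]
237 [-0.01    0.001   0.0111] [146 100  63]
242 [-0.0102  0.001   0.0164] [203 131  77]
247 [-0.0078  0.0008  0.0167] [216 140  81]
252 [-0.0052  0.0006  0.0165] [216 139  80]
257 [-0.0025  0.0004  0.0164] [216 140  80]
262 [0.0002 0.0002 0.0162] [216 139  79]
267 [ 0.0035 -0.0001  0.0151] [216 138  79]
272 [ 0.005  -0.0002  0.017 ] [216 139  79]
277 [ 0.0079 -0.0004  0.0166] [215 139  78]
282 [ 0.0109 -0.0006  0.0163] [216 139  78]
w rail 1214 ((535.2347412109375, 318.7621765136719), (173.1453857421875, 18.98726463317871), 0.8420438766479492) [0.5734 0.3155 0.0112]
t src 276 ((582.0297241210938, 339.61083984375), (85.27702331542969, 35.642974853515625), 2.7308669090270996) [0.5785 0.3389 0.1152]
t det 194 ((424.21929931640625, 338.4844055175781), (44.74180603027344, 48.982662200927734), 89.41970825195312) [0.4259 0.3374 0.1244]
t rail 909 ((505.7060241699219, 340.09088134765625), (285.1879577636719, 118.12126159667969), 1.6819438934326172) [0.4873 0.3323 0.0241]
```

The cell is held upright, centred in the pads. Moving over the rail, high, for a final measurement there.

Call:
{"name": "servo_tool", "arguments": {"commands": [[[4,15,-6],0,6],[[9,35,-6],0,6],[[10,40,-6],0,6],[[10,45,-6],0,6],[[10,45,-6],0,6],[[10,40,-6],0,6],[[10,40,0],0,6],[[9,30,0],0,6],[[0,10,0],0,6],[[0,0,0],0,6]]}}

```text
time_s: 29.0
eef_pos: [0.4934, 0.3388, 0.2599]
eef_rot: [-0.0, 0.038, 0.999, -0.0]
wrist_force: [0.3, 0.5, -0.8]
opening: 0.13
grasp_force: 59.5
```

```bash
cat > r.py <<'E'
from h import *
import sys
c=snap('wrist',sys.argv[1]);o=ctrl.get_obs();print(o['eef_pos'],o['eef_rot'],o['opening'],o['grasp_force'],o['time_s'])
P=pts(c); print('cam',-c['R'].T@c['t'])
S=(P[...,0]>.36)&(P[...,0]<.65)&(P[...,1]>.28)&(P[...,1]<.40)
for nm,a,b,x0,x1 in(('src',.09,.135,.52,.65),('det',.09,.14,.36,.47),('rail',.012,.04,.36,.65)):
  k=S&(P[...,2]>a)&(P[...,2]<b)&(P[...,0]>x0)&(P[...,0]<x1)
  if k.sum()>20:
    print(nm,k.sum(),[np.round(x,2).tolist() for x in cv2.minAreaRect((P[k][:,:2]*1000).astype(np.float32))],np.percentile(P[k],[1,50,99],axis=0).round(4).tolist())
# rail edges per x
k=S&(P[...,2]>.012)&(P[...,2]<.04)
for x in np.arange(.37,.63,.02):
  q=P[k&(abs(P[...,0]-x)<.004)]
  if len(q)>8: print(round(x,2),len(q),np.percentile(q[:,1],[2,98]).round(4),np.median(q[:,2]).round(4))
E
python3 r.py w15
```

```text
[0.49363048 0.33809602 0.26002865] [-3.69059667e-04  3.82545489e-02  9.99267874e-01 -4.12263310e-04] 0.12988289059286584 59.50582444667816 29.05
cam [0.41691808 0.34485644 0.4008359 ]
src 229 [[584.48, 344.87], [15.12, 86.79], 77.27] [[0.5413, 0.3318, 0.0922], [0.5492, 0.3512, 0.1095], [0.6269, 0.3586, 0.1187]]
det 2316 [[425.91, 340.27], [52.09, 43.88], 0.56] [[0.4012, 0.319, 0.1023], [0.4276, 0.3403, 0.1246], [0.4508, 0.3616, 0.1266]]
rail 4034 [[481.31, 348.21], [219.79, 68.72], 0.37] [[0.3729, 0.318, 0.0205], [0.4901, 0.3435, 0.025], [0.5778, 0.3804, 0.0396]]
0.37 82 [0.3216 0.3589] 0.0247
0.39 273 [0.3207 0.3594] 0.0249
0.41 79 [0.3203 0.3595] 0.0249
0.43 81 [0.3687 0.3814] 0.0268
0.47 213 [0.3217 0.36  ] 0.025
0.49 209 [0.3219 0.3603] 0.0249
0.51 196 [0.3218 0.3604] 0.0249
0.53 193 [0.3222 0.3605] 0.0249
0.55 176 [0.3221 0.3606] 0.0251
0.57 110 [0.3159 0.3829] 0.0267
0.59 9 [0.3627 0.3667] 0.0394
```

The wrist view gives the rail centreline at y≈341, yaw ≈+0.5°, detector face x≈451 and source face x≈541, so the midpoint is (496,341). Turning the cell square and shifting before going down.

Call:
{"name": "servo_tool", "arguments": {"commands": [[[0,0,0],-0.045,6],[[0,0,0],-0.04,6],[[-2.5,2.5,0],0,6],[[0,0,20],0,6],[[0,0,25],0,6],[[0,0,20],0,6],[[0,0,0],0,6],[[0,0,0],0,6]]}}

```text
time_s: 30.05
eef_pos: [0.4969, 0.341, 0.1963]
eef_rot: [0.001, -0.004, 1.0, 0.0]
wrist_force: [-0.3, -0.0, 0.5]
opening: 0.13
grasp_force: 59.5
```

```bash
python3 r.py w16; python3 - <<'E'
from h import *
c=dict(np.load('pics/w16.npz'));P=pts(c);hsv=cv2.cvtColor(c['color'],cv2.COLOR_RGB2HSV)
m=(abs(P[...,0]-.496)<.03)&(abs(P[...,1]-.341)<.012)&(P[...,2]<.24)&(P[...,2]>.15)&(hsv[...,1]>90)
t=m&(P[...,2]>np.percentile(P[m][:,2],60)-.003)
print('cell top',t.sum(),cv2.minAreaRect((P[t][:,:2]*1000).astype(np.float32)),np.median(P[t],0))
E
```

```text
[0.49703266 0.34115623 0.19671162] [ 8.99727562e-04 -3.97390825e-03  9.99991631e-01  3.68475256e-04] 0.12692761412078846 59.51716482639313 30.1
cam [0.41994074 0.34038898 0.33707553]
src 1139 [[596.01, 341.83], [31.1, 45.19], 89.59] [[0.5741, 0.3281, 0.1114], [0.5972, 0.3419, 0.1171], [0.6178, 0.3554, 0.1197]]
det 3889 [[425.99, 340.29], [52.08, 44.08], 0.44] [[0.4016, 0.319, 0.1026], [0.4276, 0.3402, 0.1246], [0.4508, 0.3614, 0.1264]]
rail 5023 [[475.89, 348.05], [208.73, 68.99], 0.55] [[0.3731, 0.3186, 0.0197], [0.4847, 0.3424, 0.025], [0.5736, 0.3807, 0.0389]]
0.37 103 [0.3214 0.3587] 0.025
0.39 375 [0.3202 0.3592] 0.0249
0.41 51 [0.3209 0.3598] 0.0248
0.43 92 [0.3726 0.3816] 0.0273
0.47 316 [0.3211 0.3595] 0.025
0.49 283 [0.3218 0.3599] 0.025
0.51 272 [0.3217 0.3604] 0.025
0.53 262 [0.3214 0.36  ] 0.0249
0.55 93 [0.3222 0.3604] 0.0247
0.57 107 [0.37   0.3829] 0.0245
cell top 1075 ((496.5641174316406, 340.55499267578125), (12.316205024719238, 23.504520416259766), 88.23049926757812) [0.49575117 0.3407463  0.21061551]
```

Beam line at x=496 is y=340.9, and the cell top is at (496.5,340.6,210.6), so it is aligned. Lowering 88 mm puts its middle at 100 mm.

Call:
{"name": "servo_tool", "arguments": {"commands": [[[0,0,12],0,6],[[0,0,15],0,6],[[0,0,15],0,6],[[0,0,15],0,6],[[0,0,13],0,6],[[0,0,10],0,6],[[0,0,6],0,6],[[0,0,2],0,6],[[0,0,0],0,6],[[0,0,0],0,6],[[0,0,0],0,6],[[0,0,0],0,6]]}}

```text
time_s: 31.6
eef_pos: [0.4964, 0.341, 0.1077]
eef_rot: [0.0, -0.004, 1.0, 0.0]
wrist_force: [0.6, 0.6, -0.3]
opening: 0.127
grasp_force: 59.5
```

```bash
python3 - <<'E'
from h import *
c=snap('wrist','w17');o=ctrl.get_obs();print(o['eef_pos'],o['eef_rot'],o['opening'],o['grasp_force'],o['wrist_force'],o['time_s'])
P=pts(c);hsv=cv2.cvtColor(c['color'],cv2.COLOR_RGB2HSV)
m=(abs(P[...,0]-.496)<.03)&(abs(P[...,1]-.341)<.012)&(P[...,2]<.15)&(P[...,2]>.07)&(hsv[...,1]>90)
t=m&(abs(P[...,2]-.1225)<.004)
print('cell top',t.sum(),cv2.minAreaRect((P[t][:,:2]*1000).astype(np.float32)),np.median(P[t],0))
E
```

```text
[0.49634209 0.34095105 0.1076521 ] [ 1.20552489e-04 -4.11765442e-03  9.99991514e-01  4.69279707e-05] 0.12889767718414688 59.49696958065033 [-0.3206926   0.68049716 -0.33756352] 31.65
cell top 1080 ((496.3472595214844, 340.51312255859375), (12.368605613708496, 23.9547176361084), 88.1959228515625) [0.49518904 0.3407086  0.1219883 ]
```

```bash
python3 - <<'E'
from h import *
c=dict(np.load('pics/w17.npz'));P=pts(c);hsv=cv2.cvtColor(c['color'],cv2.COLOR_RGB2HSV)
t=(abs(P[...,0]-.496)<.03)&(abs(P[...,1]-.341)<.012)&(abs(P[...,2]-.1225)<.004)&(hsv[...,1]>60)
v,u=np.nonzero(t)
for f in(np.min,np.max):
  rows=np.arange(v.min()+5,v.max()-5);W=np.array([plane(c,f(u[v==r]),r,.1225)[:2] for r in rows if (v==r).any()])
  print('side deg',np.degrees(np.polyfit(W[:,0],W[:,1],1)[0]))
for f in(np.min,np.max):
  cols=np.arange(u.min()+3,u.max()-2);W=np.array([plane(c,q,f(v[u==q]),.1225)[:2] for q in cols if (u==q).any()])
  print('end deg',np.degrees(-np.polyfit(W[:,1],W[:,0],1)[0]))
E
```

```text
side deg 1.220582195963457
side deg -0.9432646569016608
end deg 0.01506590025719219
end deg 0.41191318146635436
```

The cell's mean yaw is about 0.2°, against 0.5° for the beam, so it is square. Handing in.

```bash
python3 -c "
from bench import ctrl
print(ctrl.hand_in())"
```

```text
the job is handed in; nothing more can be done
None
```

I handed the job in with the robot holding the amber cell upright and still in the beam, midway and square to within about half a degree. It was gripped by its frosted sides; the hasp is off its catch, the lid open and the colourless cell still in its slot, and I saw no sign of contact with the rail parts or other things. The hand-in returned no verdict.

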